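# Check a turned pin with the bench caliper and count it

### The job

Check the diameter of the tall stepped steel pin: stand it upright on the steel rest between the caliper's jaws and slide the moving jaw shut until it firmly but gently nips the pin's thick foot against the fixed jaw, holding it a moment for the reading. Then slide the jaw back well clear, leaving it open with the pin still standing on the rest, and stand the pin upright in the free part of the shallow tray beside the flanged part already checked. Finally press the tally counter's plunger fully down to its stop and let it spring back, leaving the other parts where they are.

Things in the scene. Friction and masses are not known exactly. Their poses are not given: they have to be found in the camera images.
- pin: the part to check: tall bright steel stepped pin standing on its thick foot, 62 mm high; foot 24 mm diameter and 11 mm high, slimmer above it (about 20 mm across at 25 mm up, about 14 mm at the top). Origin: centre of its underside, z up along its axis. Weighs 60 to 130 g; grip it above the foot, 20 to 50 mm up
- stand: grey steel plate, 92 x 252 x 10 mm, fixed, holding the caliper flat. Origin on the bench; y runs along the beam towards the fixed jaw. Beam: x 5 to 21 mm, top 25 mm above the bench. Jaws: x 0 to -33 mm, 21.5 to 25 mm above the bench; fixed jaw's measuring face at y = 101 mm. Clamps on the beam: 32 mm high at y = 103 to 117, 42 mm high at y = -101 to -119
- caliper: steel 150 mm vernier caliper clamped in the stand (beam, fixed jaw and sliding jaw together); same axes as stand, origin 18 mm above the stand's
- caliper_jaw (a joint): sliding jaw of the caliper: 0 = jaws closed, grows to 0.12 m as it slides towards the stand's -y. The gap between the jaws at 18 mm out from the beam is about this value + 2 mm; it reads about 0.022 when shut on the pin's foot. Slides with about 1 N of friction
- slider_grip (a point): where to pinch the sliding jaw's flat body (slider) from above: 25 mm wide across the beam (the stand's x), 68 mm long, sides 20 to 28 mm above the bench. The point is at mid-width, 24 mm above the bench, 53 mm behind the moving jaw's measuring face; the jaw itself begins 30 mm ahead of the point
- rest (a point): a good spot for the pin's foot on the bright steel rest plate (40 x 54 mm, top 16 mm above the bench) under the jaws: at the stand's x = -18, y = 83 mm, which leaves the pin 6 mm from the fixed jaw. The plate covers the stand's x -42 to -2, y 48 to 102 mm
- tray: shallow grey metal tray with a black rubber floor, fixed, 150 x 110 mm (its x, y), walls 3 mm thick and 16 mm high, floor 5 mm above the bench. Origin: centre of its underside
- tray_free (a point): middle of the free half of the tray's floor, 5 mm above the bench, 35 mm from the tray's centre
- flanged_part: dark flanged turned part, 48 mm diameter, 24 mm high, already checked, standing in the other half of the tray; stays there. Origin: centre of its underside
- brass_part: stepped brass part, 32 mm diameter, 34 mm high, waiting for another check; stays there. Origin: centre of its underside
- bush: plain steel bush with a bore, 38 mm diameter, 22 mm high, waiting for another check; stays there. Origin: centre of its underside
- counter: desk tally counter: steel drum body lying on a 60 x 64 mm foot, fixed, 53 mm high without its plunger. Origin: centre of its underside
- plunger_head (a point): top of the counter's plunger, a flat round steel button of 22 mm diameter on a stem, 68 mm above the bench when up; pressed straight down
- counter_plunger (a joint): travel of the plunger: 0 = up, 0.007 m = down on its stop; a spring returns it, about 5 N to the stop
Not all that is in view belongs to the job. Leave any yellow look-alike of the pin alone.

How it is judged:
On the way, in this order (a step that is already met when the one before it is completed fails the run):
1. the pin stands upright, released, on the rest between the open jaws (x of pin in the frame of stand between -0.033 and -0.007 m and y of pin in the frame of stand between 0.055 and 0.096 m and z of pin in the frame of stand between 0.013 and 0.02 m and angle between pin's own z axis and vertical below 0.1 rad and contact force between the fingers and pin below 0.1 N and value of joint caliper_jaw above 0.026 m), for 0.2 s.
2. the sliding jaw is shut on the pin: the jaws together press on it with more than 3 N, it still stands on the rest and the fingers do not touch it (x of pin in the frame of stand between -0.033 and -0.007 m and y of pin in the frame of stand between 0.055 and 0.096 m and z of pin in the frame of stand between 0.013 and 0.02 m and angle between pin's own z axis and vertical below 0.1 rad and contact force between the fingers and pin below 0.1 N and value of joint caliper_jaw between 0.018 and 0.0255 m and contact force between pin and caliper above 3 N), for 0.3 s.
3. the jaw is slid back clear while the pin still stands on the rest (x of pin in the frame of stand between -0.033 and -0.007 m and y of pin in the frame of stand between 0.055 and 0.096 m and z of pin in the frame of stand between 0.013 and 0.02 m and angle between pin's own z axis and vertical below 0.1 rad and contact force between the fingers and pin below 0.1 N and value of joint caliper_jaw above 0.028 m), for 0.1 s.
4. the pin stands upright and released in the tray (x of pin in the frame of tray between -0.062 and 0.062 m and y of pin in the frame of tray between -0.042 and 0.042 m and z of pin in the frame of tray between 0.002 and 0.009 m and angle between pin's own z axis and vertical below 0.1 rad and linear speed of pin below 0.02 m/s and contact force between the fingers and pin below 0.1 N), for 0.2 s.
5. the counter's plunger is pressed down to its stop (value of joint counter_plunger above 0.006 m and x of pin in the frame of tray between -0.062 and 0.062 m and y of pin in the frame of tray between -0.042 and 0.042 m and z of pin in the frame of tray between 0.002 and 0.009 m and angle between pin's own z axis and vertical below 0.1 rad and linear speed of pin below 0.02 m/s), for 0.05 s.
At the end, for the whole second after the job is handed in: The pin stands upright (within about 6 degrees) on the tray's floor, at rest and released; the caliper's jaw stands open, clear of the rest; the counter's plunger is up again; the flanged part is in the tray and the other parts are where they were (within 30 mm) (x of pin in the frame of tray between -0.062 and 0.062 m and y of pin in the frame of tray between -0.042 and 0.042 m and z of pin in the frame of tray between 0.002 and 0.009 m and angle between pin's own z axis and vertical below 0.1 rad and linear speed of pin below 0.02 m/s and value of joint counter_plunger below 0.002 m and value of joint caliper_jaw above 0.026 m and z of flanged_part in the frame of tray between 0.002 and 0.009 m); the robot touches nothing.
It fails at once if the pin is squeezed hard in the caliper (jaws together press on it with more than 60 N) (contact force between pin and caliper above 60 N).
It fails at once if the pin is knocked over (angle between pin's own z axis and vertical above 0.8 rad).
It fails at once if one of the other parts is moved by more than 30 mm (distance of any of flanged_part, brass_part, bush from where it was at the start of the episode above 0.03 m).
It also fails if it takes over 64 s, if anything falls off the work surface, if the arm or the gripper's body presses on something with over 40 N, if the wrist force passes 120 N, or if a joint passes its speed limit or range.

### The arm

A 7-joint arm with a two-finger parallel gripper is mounted at the origin on a cart in front of the work surface, level with it; the furniture and walls round the work are solid. World frame = base frame: x ahead of the robot, y to its left, z up, the work surface at z = 0. Lengths are in m, angles in rad, forces in N, time in s.
With the tool pointing down it reaches from about 0.4 to 0.85 m from the base axis. Payload 4.4 kg.
Tool frame: the origin (TCP) lies on the centre line of the jaws, within the pads' length; the fingertips stand 8 mm ahead of it and the grasp point (between the pads) lies 11 mm behind it; z points along the fingers, y is the direction in which the jaws open and shut (so a half turn about z gives the same grasp; the last joint's range is limited). The gripper opens to 94 mm and grips with 3 to 60 N. Pads are 16 mm wide; open, the fingers measure 119 mm over their backs; the gripper's body (75 mm by 177 mm) begins 78 mm behind the grasp point.
Start: joints at [-1.248, 0.628, 0.038, 1.517, -0.027, 0.996, -0.02], TCP at [0.246, 0.602, 0.213] pointing down, gripper open.
Joint ranges: [-3.06, 3.06], [-0.37, 2.12], [-1.25, 1.32], [0.18, 2.47], [-1.1, 4.24], [0.23, 1.98], [-2.94, 2.94]. Speed limits (rad/s): [2.57, 2.57, 3.14, 3.14, 3.14, 3.14, 3.14].

### API

Orientations are given as a unit quaternion [w, x, y, z].
In Python, from plant import sensors, imaging, ticket gives the robot as it stands.
- The arm moves only by the tool servo_tool, never from a script. Its argument "commands" is a list of rows, each an object with "slide": the shift along the tool's x, y, z in cm, a list of three; "turn": the turn, a rotation vector about the tool's x, y, z in rad, a list of three. A call has 1 to 20 rows; each row is the pose to reach, as a shift and turn from the pose commanded when the call began, along the tool's axes at that moment; what a row does not reach only later rows make up. A row lasts 1/10 s, in which the tool goes at most 50 mm and 8.59 degrees, less where a joint would pass 70% of its speed; a pose out of reach is approached as far as the arm can. A call with a gripper value outside its range is refused whole. "hand" is the opening in per cent of the stroke, from 0 (shut) to 100 (fully open), set as the call begins (left out, the last holds). The fingers move at their own pace and stop on an object; "squeeze" is the grip in N (left out, the last holds). Time passes only in rows, so rows that repeat a pose let the fingers close. It gives the time, the measured TCP pose, the force and the opening at its end, in the units of the state.
- sensors.get_obs(): the state, without advancing time (a new reading comes with each control period).
- imaging.camera(name): name is "scene" or "top" or "wrist"; returns a dict with "img" (400x640x3 uint8, red, green, blue), "depth" (400x640 float32, m along the optical axis (not along the pixel's ray), 0 where there is no reading), "fx", "fy", "cx", "cy" (pixels), "rvec" (rotation vector, rad) and "tvec" (3), from world to camera coordinates, as OpenCV has them; the wrist camera has in their place "hand_eye" (4x4, takes a point from camera to tool coordinates, whose origin is the TCP and whose axes are the flange's). Camera axes: x right, y down, z forward; pixel columns grow to the right and rows downward; lengths in m; the calibration is good to about 2 mm. A picture is of the moment at which its call begins: read the wrist's pose just before it.
- ticket.hand_in(): hands the job in, once; it reports no verdict.
The state is a dict: "time": time; "joints": joint angles; "joint_velocities": joint speeds; "joint_torque": joint torques, N m; "eef_pos": TCP position; "tool_rot": TCP orientation; "wrist_force": force on the tool from outside, world axes, zero at the start; "moment": the same for the moment, N m; "width": finger opening in m.
Only numpy, scipy, OpenCV 4.12 (cv2) and the standard library are available. Lean on these libraries where they do the work, as an engineer would, in place of code of your own. Each camera call takes 0.05 s, during which the arm holds its last target. There are 200 camera calls.

## Working session

There is one attempt and no reset: what is moved stays moved. The work goes in short steps, Python scripts to look and compute and a tool call to move; the robot and the scene stay as the last step left them, time stands still between calls to the robot, and variables do not carry over. Pictures are saved under pics/ and viewed, about 8 in all and at most 12, crops included, and the job is handed in when it is done.

Besides the shell and the picture viewer there is one more tool, called after "Emit:" as a command line: name --argument value ..., lists and objects as JSON in quotes. servo_tool: Moves the arm, as the interface text tells. Its arguments: {"type":"object","properties":{"commands":{"type":"array","items":{"type":"object","properties":{"slide":{"type":"array","items":{"type":"number"}},"turn":{"type":"array","items":{"type":"number"}}}}},"hand":{"type":"number"},"squeeze":{"type":"number"}},"required":["commands"]}

```bash
mkdir -p pics; cat > h.py <<'E'
import numpy as np, cv2
from plant import sensors, imaging, ticket
from scipy.spatial.transform import Rotation as R
def cam(n):
    o=sensors.get_obs(); c=imaging.camera(n)
    if n=='wrist':
        q=o['tool_rot']; T=np.eye(4); T[:3,:3]=R.from_quat([q[1],q[2],q[3],q[0]]).as_matrix(); T[:3,3]=o['eef_pos']
        M=T@np.array(c['hand_eye'])
    else:
        E=np.eye(4); E[:3,:3]=cv2.Rodrigues(np.array(c['rvec'],float))[0]; E[:3,3]=np.ravel(c['tvec']); M=np.linalg.inv(E)
    c['M']=M; return c
def ray(c,u,v,z):
    d=c['M'][:3,:3]@np.array([(u-c['cx'])/c['fx'],(v-c['cy'])/c['fy'],1]); o=c['M'][:3,3]
    return o+d*(z-o[2])/d[2]
def cloud(c):
    v,u=np.mgrid[:400,:640]; d=c['depth']
    p=np.stack([(u-c['cx'])/c['fx']*d,(v-c['cy'])/c['fy']*d,d],-1)
    return p@c['M'][:3,:3].T+c['M'][:3,3]
def save(n,im,s=1): cv2.imwrite('pics/'+n,cv2.resize(im[...,::-1],None,fx=s,fy=s,interpolation=cv2.INTER_CUBIC))
E
python3 - <<'E'
from h import *
o=sensors.get_obs(); print({k:np.round(v,3) for k,v in o.items()})
for n in('top','scene'):
    c=cam(n); save(n+'0.png',c['img'],1.25); np.savez(n+'0.npz',**c); print(c['M'].round(3),c['fx'])
E
```

```text
{'time': np.float64(0.0), 'joints': array([-1.248,  0.629,  0.038,  1.518, -0.027,  0.996, -0.02 ]), 'joint_velocities': array([-0.001, -0.001, -0.002, -0.001,  0.001, -0.001,  0.002]), 'joint_torque': array([ 0.0000e+00, -5.4973e+01,  1.1430e+00, -1.8663e+01, -5.2000e-02,
        2.4000e-02,  0.0000e+00]), 'eef_pos': array([0.246, 0.601, 0.213]), 'tool_rot': array([-0.   ,  0.193,  0.981, -0.001]), 'wrist_force': array([ 0.023, -0.481, -0.478]), 'moment': array([-0.016,  0.023, -0.009]), 'width': np.float64(0.094)}
[[ 0.01  -0.986  0.166  0.334]
 [-1.    -0.013 -0.017  0.028]
 [ 0.019 -0.166 -0.986  1.246]
 [ 0.     0.     0.     1.   ]] 517.0415400962111
[[ 0.549 -0.372  0.748 -0.463]
 [-0.835 -0.261  0.483 -0.611]
 [ 0.016 -0.891 -0.454  0.691]
 [ 0.     0.     0.     1.   ]] 509.0865830192048
```

View pics/top0.png

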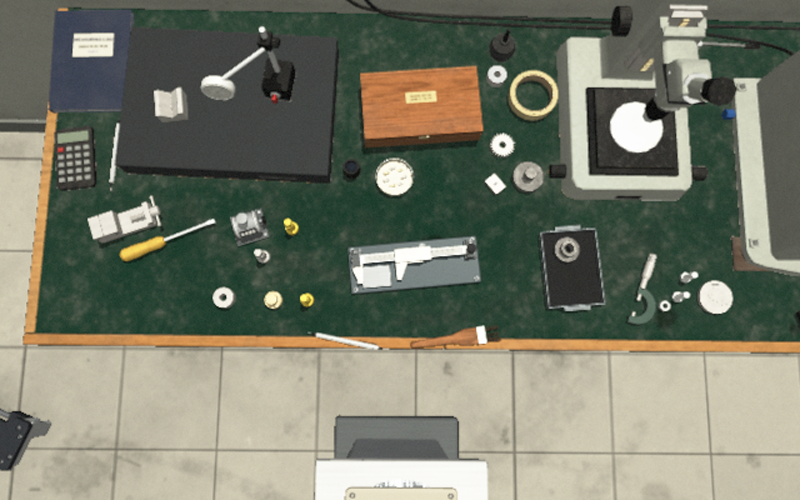

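View pics/scene0.png

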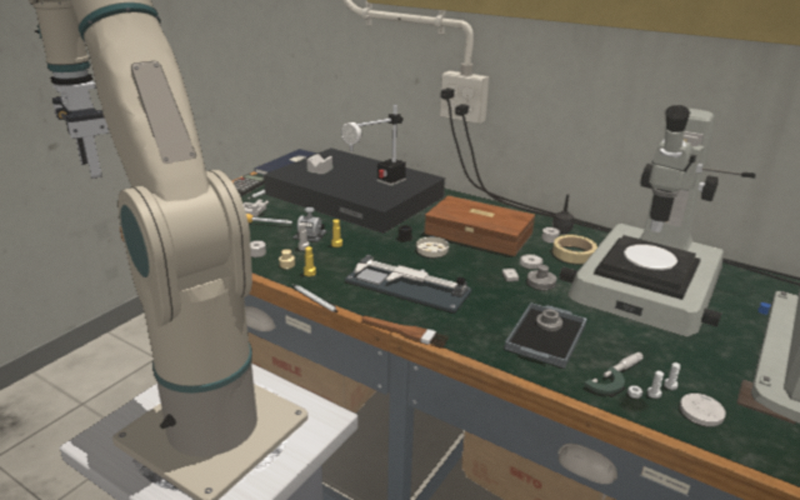

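Top view (800-wide picture), with yellow look-alikes at (290,227) and (307,299):
- Bright steel pin candidates at (261,256), (688,277) and (680,296).
- Counter at (249,225).
- Caliper at (413,265), with the fixed jaw at the left (358,265) and the rest at (377,277).
- Tray at (572,267), with the flanged part in its upper half.

Next I measure the candidates by depth and check one crop.

```bash
python3 - <<'E'
from h import *
c=dict(np.load('top0.npz')); s=dict(np.load('scene0.npz'))
P=cloud(c)
for n,(u,v) in dict(pin=(261,256),a=(688,277),b=(680,296),y1=(290,227),y2=(307,299),counter=(249,225),brass=(273,299),bush=(223,297),tray=(572,267),fl=(567,249)).items():
    u=int(u*.8);v=int(v*.8); w=P[v-14:v+15,u-14:u+15].reshape(-1,3); w=w[w[:,2]>.012]
    zm=np.percentile(w[:,2],99); t=w[w[:,2]>zm-.004]
    print(n,'ztop',zm.round(3),'topc',t.mean(0).round(4),len(t),'at centre',P[v,u].round(3))
# scene pts near pin
Q=cloud(s)
for n,(u,v) in dict(pin=(304,236),a=(657,383),b=(673,375)).items():
    u=int(u*.8);v=int(v*.8); w=Q[v-18:v+19,u-8:u+9].reshape(-1,3); w=w[(w[:,2]>.01)]
    zm=np.percentile(w[:,2],98);print('scene',n,zm.round(3),w[w[:,2]>zm-.006].mean(0).round(4))
a=c['img'][150:250,160:280]; b=c['img'][170:250,265:400]; d=s['img'][150:230,200:320]
f=lambda x,k:cv2.resize(x,k,interpolation=cv2.INTER_CUBIC)
save('crop1.png',np.vstack([np.hstack([f(a,(360,300)),f(d,(440,300))]),f(b,(800,300)) if 0 else np.hstack([f(b,(506,300)),f(c['img'][175:255,425:500],(294,300))])]))
E
```

```text
pin ztop 1.246 topc [0.3335 0.0283 1.2461] 3 at centre [0.524 0.268 0.055]
a ztop 1.246 topc [0.3335 0.0283 1.2461] 5 at centre [ 0.498 -0.544  0.03 ]
b ztop 1.246 topc [0.3335 0.0283 1.2461] 2 at centre [ 0.461 -0.525  0.033]
y1 ztop 1.246 topc [0.3335 0.0283 1.2461] 5 at centre [0.581 0.215 0.049]
y2 ztop 1.246 topc [0.3335 0.0283 1.2461] 5 at centre [0.443 0.178 0.063]
counter ztop 0.073 topc [0.5534 0.2621 0.2451] 27 at centre [0.583 0.293 0.045]
brass ztop 1.246 topc [0.3335 0.0283 1.2461] 3 at centre [0.445 0.245 0.031]
bush ztop 1.246 topc [0.3335 0.0283 1.2461] 5 at centre [0.451 0.346 0.002]
tray ztop 1.246 topc [0.3335 0.0283 1.2461] 6 at centre [ 0.518 -0.328  0.003]
fl ztop 1.246 topc [0.3335 0.0283 1.2461] 6 at centre [ 0.553 -0.32   0.002]
scene pin 0.062 [0.4416 0.1871 0.0918]
scene a 0.045 [ 0.4242 -0.5351  0.0672]
scene b 0.691 [-0.4628 -0.6109  0.6906]
```

View pics/crop1.png

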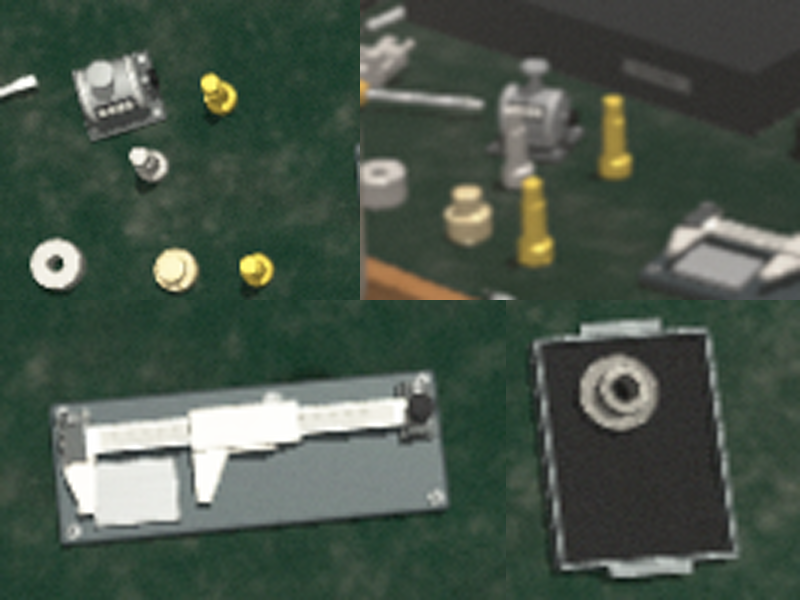

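The pin is the steel one at (261,256): it has a thick foot and stepped tall body. Candidates at the right are only about 45 mm high, the others are yellow. Now coarse poses of the stand and tray from their corners.

```bash
python3 - <<'E'
from h import *
c=dict(np.load('top0.npz'))
k=3.75
pl=[ray(c,265+u/k,170+v/k,.010)[:2] for u,v in[(52,408-300),(432,372-300),(447,508-300),(62,545-300)]]
print('stand',np.round(pl,4),np.mean(pl,0))
k2=300/80; k1=294/75
tr=[ray(c,425+(u-506)/k1,175+(v-300)/k2,.016)[:2] for u,v in[(535,340),(707,330),(737,556),(558,568)]]
print('tray',np.round(tr,4),np.mean(tr,0))
print('pinfoot',ray(c,160+153/3,150+163/3,.011),'plunger',ray(c,160+102/3,150+74/3,.068),'fl',ray(c,425+(619-506)/k1,175+(392-300)/k2,.012))
w=cam('wrist'); print(np.round(w['hand_eye'],3),w['fx'])
E
```

```text
stand [[ 0.5461  0.1063]
 [ 0.5732 -0.1401]
 [ 0.4843 -0.1489]
 [ 0.4574  0.0978]] [ 0.51523417 -0.02122164]
tray [[ 0.5825 -0.2667]
 [ 0.5907 -0.3745]
 [ 0.4436 -0.387 ]
 [ 0.4347 -0.2769]] [ 0.51286823 -0.32629358]
pinfoot [0.5301913  0.26922916 0.011     ] plunger [0.59028056 0.30052625 0.068     ] fl [ 0.54965062 -0.31918082  0.012     ]
[[ 0.001 -0.959 -0.284  0.083]
 [ 1.     0.001  0.    -0.   ]
 [ 0.    -0.284  0.959 -0.172]
 [ 0.     0.     0.     1.   ]] 318.26146858982986
```

```bash
cat >> h.py <<'E'
def go(xyz,yaw,o=None):
    """slide (cm) and turn for tool-down target with tool y at world angle yaw"""
    o=o or sensors.get_obs(); q=o['tool_rot']; A=R.from_quat([q[1],q[2],q[3],q[0]])
    B=R.from_matrix(np.array([[-np.sin(yaw)*-1*-1*-1,np.cos(yaw),0],[-np.cos(yaw)*-1,np.sin(yaw),0],[0,0,-1]]))
    # tool x = y x z = (-sin? ) computed explicitly
    y=np.array([np.cos(yaw),np.sin(yaw),0]); z=np.array([0,0,-1.]); B=R.from_matrix(np.stack([np.cross(y,z),y,z],1))
    return (A.inv().apply(np.array(xyz)-o['eef_pos'])*100).round(2),(A.inv()*B).as_rotvec().round(3)
E
sed -i '/B=R.from_matrix(np.array/d;/computed explicitly/d' h.py
python3 -c "
from h import *
print(go([.53,.28,.2],np.radians(6.25)))"
```

```text
(array([-38.43, -18.95,   1.31]), array([-1.000e-03,  1.000e-03,  1.073e+00]))
```

Emit:
servo_tool --commands '[{"slide": [-4.3,-2.1,0.15],"turn": [0,0,0.12]},{"slide": [-8.6,-4.2,0.3],"turn": [0,0,0.24]},{"slide": [-12.9,-6.3,0.5],"turn": [0,0,0.36]},{"slide": [-17.1,-8.4,0.6],"turn": [0,0,0.48]},{"slide": [-21.4,-10.5,0.8],"turn": [0,0,0.6]},{"slide": [-25.7,-12.6,0.9],"turn": [0,0,0.72]},{"slide": [-30,-14.7,1.1],"turn": [0,0,0.84]},{"slide": [-34.2,-16.8,1.2],"turn": [0,0,0.96]},{"slide": [-38.43,-18.95,1.31],"turn": [0,0,1.073]},{"slide": [-38.43,-18.95,1.31],"turn": [-0.001,0.001,1.073]},{"slide": [-38.43,-18.95,1.31],"turn": [-0.001,0.001,1.073]},{"slide": [-38.43,-18.95,1.31],"turn": [-0.001,0.001,1.073]}]' --hand 55

```text
time: 1.35
eef_pos: [0.529, 0.2819, 0.2]
tool_rot: [-0.001, 0.667, 0.745, 0.0]
wrist_force: [-0.2, -0.4, 0.4]
width: 0.052
```

```bash
python3 - <<'E'
from h import *
w=cam('wrist'); save('w1.png',w['img'],1.25); np.savez('w1.npz',**w)
o=sensors.get_obs();print(o['time'],o['eef_pos'],o['tool_rot'])
E
```

```text
1.4 [0.52884476 0.28224411 0.20008184] [-1.13834663e-03  6.66376500e-01  7.45614434e-01  4.25320844e-04]
```

View pics/w1.png

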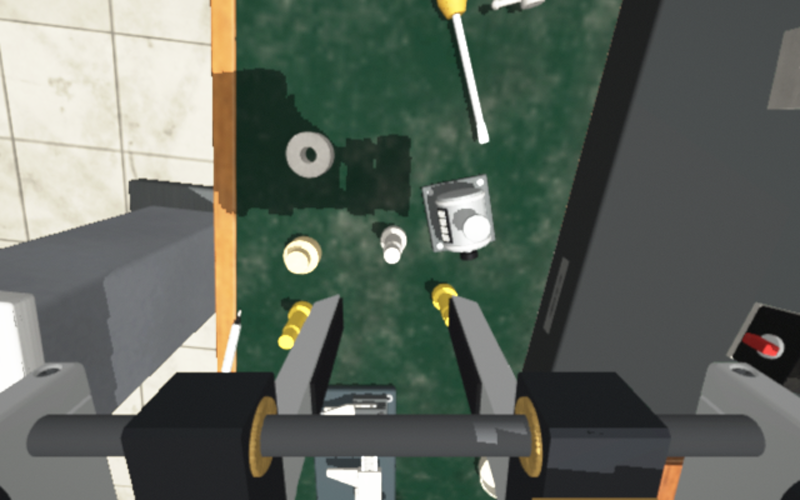

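The wrist view shows the pin's foot at (394,239) and its top at (391,255), clear between the brass part (302,255) and the counter. The plunger button is at (476,228).

```bash
python3 - <<'E'
from h import *
c=dict(np.load('w1.npz')); im=c['img']; P=cloud(c)
hsv=cv2.cvtColor(im,cv2.COLOR_RGB2HSV); m=((hsv[...,2]>110)&(hsv[...,1]<70)).astype(np.uint8)
s=m[175:216,295:332]; 
for r in range(s.shape[0]): print(175+r,''.join('#' if x else '.' for x in s[r]), ' '.join(f'{x*1000:.0f}' for x in P[175+r,309:320:2,2]))
m=((hsv[...,2]>215)&(hsv[...,1]<40)).astype(np.uint8); m[:, :365]=0;m[:,395:]=0;m[:165]=0;m[198:]=0
M=cv2.moments(m,True);u,v=M['m10']/M['m00'],M['m01']/M['m00'];print('plunger px',u,v,M['m00'],ray(c,u,v,.068))
E
```

```text
175 ..................................... -0 -1 -1 -1 -1 0
176 ..................................... 1 1 -1 -1 -1 1
177 ..................................... -1 -2 0 -1 1 -1
178 ..................................... 0 -1 0 0 -0 -1
179 ..................................... -1 1 -0 0 0 -0
180 ..................................... -0 0 0 2 0 -1
181 .................######.............. 1 4 7 8 6 4
182 ...............###########........... 3 10 13 11 11 10
183 ..............#############.......... 8 12 12 12 12 12
184 .............###############......... 11 13 14 12 13 13
185 ............#################........ 11 13 14 13 14 12
186 ...........##################........ 14 15 15 16 14 13
187 ...........###################....... 14 15 19 21 18 15
188 ..........####################....... 13 23 25 26 23 17
189 ..........#####################...... 18 27 31 31 28 22
190 .........######################...... 24 32 36 36 33 28
191 .........######################...... 31 37 41 38 38 32
192 .........######################...... 37 42 45 45 372 36
193 .........######################...... 4
[... 708 characters left out ...]
.......... 63 61 62 62 63 63
206 ...........###############........... 61 63 62 62 62 62
207 ............#############............ 62 62 64 62 63 -1
208 ............#############............ -1 63 63 63 61 -1
209 .............###########............. 0 61 62 63 0 -0
210 ...............########.............. -0 -0 0 1 -1 -1
211 .................###................. -1 -0 -0 -2 -0 0
212 ..................................... -1 1 -1 -0 -1 -1
213 ..................................... 2 1 0 0 0 0
214 ..................................... 0 -0 1 -1 -1 -1
215 ..................................... 0 -1 -2 0 -1 -1
plunger px 378.7227564102564 183.6522435897436 624.0 [0.58768541 0.30176771 0.068     ]
```

```bash
python3 - <<'E'
from h import *
c=dict(np.load('w1.npz')); P=cloud(c)
print(ray(c,313.4,204.3,.062),ray(c,314.6,192,.009))
t=P[195:214,300:330]; t=t[(t[...,2]>.059)&(t[...,2]<.066)]; print(t.mean(0),len(t))
p=(ray(c,313.4,204.3,.062)+ray(c,314.6,192,.009))/2
print(p); y=np.radians(6.25)
print(go([p[0],p[1],.12],y),go([p[0],p[1],.028],y))
E
```

```text
[0.52671566 0.27187357 0.062     ] [0.5276458  0.27123755 0.009     ]
[0.52668737 0.27304662 0.06199135] 128
[0.52718073 0.27155556 0.0355    ]
(array([-1.06, -0.28,  8.01]), array([-0.001, -0.002,  0.003])) (array([-1.08, -0.27, 17.21]), array([-0.001, -0.002,  0.003]))
```

The counter's foot would sit right beside a finger with the jaws opening along x, so I'll turn the grasp by 60° for the pick.

Emit:
servo_tool --commands '[{"slide": [-0.3,-0.1,1.5],"turn": [0,0,0.15]},{"slide": [-0.6,-0.2,3],"turn": [0,0,0.3]},{"slide": [-0.9,-0.3,4.5],"turn": [0,0,0.45]},{"slide": [-1.07,-0.28,6],"turn": [0,0,0.6]},{"slide": [-1.07,-0.28,7],"turn": [0,0,0.75]},{"slide": [-1.07,-0.28,8],"turn": [0,0,0.9]},{"slide": [-1.07,-0.28,9],"turn": [0,0,1.047]},{"slide": [-1.07,-0.28,10],"turn": [0,0,1.047]},{"slide": [-1.07,-0.28,11],"turn": [0,0,1.047]},{"slide": [-1.07,-0.28,11],"turn": [0,0,1.047]},{"slide": [-1.07,-0.28,11],"turn": [0,0,1.047]}]'

```text
time: 2.5
eef_pos: [0.5285, 0.2699, 0.0904]
tool_rot: [-0.001, 0.95, 0.312, 0.0]
wrist_force: [-0.7, 0.4, 0.0]
width: 0.0521
```

```bash
python3 - <<'E'
from h import *
o=sensors.get_obs(); print(go([.5272,.2716,.027],np.radians(-53.75),o),o['eef_pos'])
w=cam('wrist'); save('w2.png',w['img'],1.25)
E
```

```text
(array([-0.01, -0.2 ,  6.34]), array([-0.001, -0.001,  0.002])) [0.5284779  0.26988631 0.09036565]
```

View pics/w2.png

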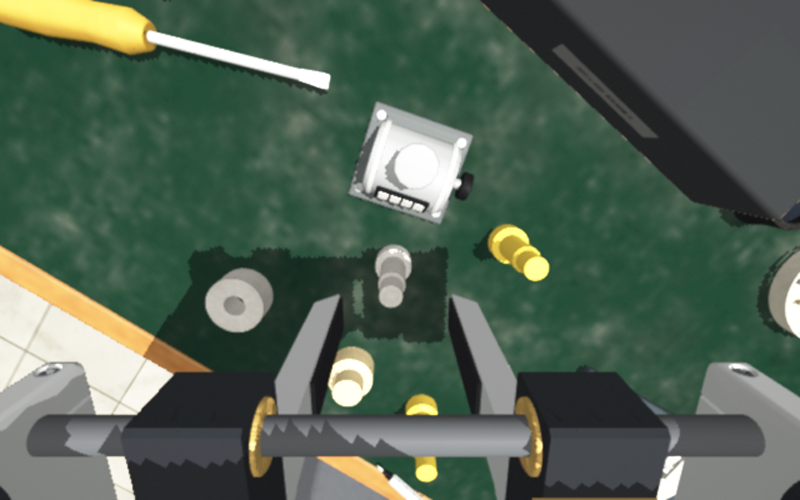

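The pin (top 391,290) sits between the fingertips (342 and 448), with the counter well clear. Going down and gripping.

Emit:
servo_tool --commands '[{"slide": [-0.01,-0.2,2]},{"slide": [-0.01,-0.2,4]},{"slide": [-0.01,-0.2,5.5]},{"slide": [-0.01,-0.2,6.34]},{"slide": [-0.01,-0.2,6.34]},{"slide": [-0.01,-0.2,6.34]}]'

```text
$.commands[0]: bad value
```

Emit:
servo_tool --commands '[{"slide": [0,0,0]},{"slide": [0,0,0]},{"slide": [0,0,0]},{"slide": [0,0,0]},{"slide": [0,0,0]},{"slide": [0,0,0]}]' --hand 0 --squeeze 12

```text
$.commands[0]: bad value
```

Both fields are required.

Emit:
servo_tool --commands '[{"slide": [0,-0.2,2],"turn": [0,0,0]},{"slide": [0,-0.2,4],"turn": [0,0,0]},{"slide": [0,-0.2,5.5],"turn": [0,0,0]},{"slide": [0,-0.2,6.3],"turn": [0,0,0]},{"slide": [0,-0.2,6.3],"turn": [0,0,0]},{"slide": [0,-0.2,6.3],"turn": [0,0,0]}]'

```text
time: 3.15
eef_pos: [0.5279, 0.2713, 0.0278]
tool_rot: [-0.001, 0.95, 0.311, 0.001]
wrist_force: [-0.2, 0.2, 0.4]
width: 0.0515
```

Emit:
servo_tool --commands '[{"slide": [0,0,0],"turn": [0,0,0]},{"slide": [0,0,0],"turn": [0,0,0]},{"slide": [0,0,0],"turn": [0,0,0]},{"slide": [0,0,0],"turn": [0,0,0]},{"slide": [0,0,0],"turn": [0,0,0]},{"slide": [0,0,0],"turn": [0,0,0]}]' --hand 0 --squeeze 12

```text
time: 3.75
eef_pos: [0.5276, 0.2714, 0.0276]
tool_rot: [-0.001, 0.95, 0.311, 0.0]
wrist_force: [-0.5, -0.1, 2.4]
width: 0.0201
```

Gripped (20 mm wide). Lifting, turning back, and stopping short of the stand to look.

Emit:
servo_tool --commands '[{"slide": [0,0,-3],"turn": [0,0,0]},{"slide": [0,0,-7],"turn": [0,0,0]},{"slide": [0,0,-11],"turn": [0,0,-0.1]},{"slide": [0,0,-15],"turn": [0,0,-0.24]},{"slide": [0,0,-18],"turn": [0,0,-0.38]},{"slide": [0,0,-19],"turn": [0,0,-0.52]},{"slide": [0,0,-19.5],"turn": [0,0,-0.66]},{"slide": [0,0,-19.5],"turn": [0,0,-0.8]},{"slide": [0,0,-19.5],"turn": [0,0,-0.93]},{"slide": [0,0,-19.5],"turn": [0,0,-1.047]},{"slide": [0,0,-19.5],"turn": [0,0,-1.047]}]'

```text
time: 4.85
eef_pos: [0.5271, 0.2709, 0.2222]
tool_rot: [-0.001, 0.668, 0.745, 0.0]
wrist_force: [0.1, -0.3, 0.1]
width: 0.0202
```

```bash
python3 - <<'E'
from h import *
o=sensors.get_obs(); print(go([.49,.0,.22],np.radians(6.25),o),o['eef_pos'],o['width'])
E
```

```text
(array([-26.52,  -6.64,   0.18]), array([-0.   , -0.002,  0.   ])) [0.52708796 0.27086159 0.22221864] 0.020231808948358215
```

Emit:
servo_tool --commands '[{"slide": [-3,-0.8,0],"turn": [0,0,0]},{"slide": [-7,-1.8,0],"turn": [0,0,0]},{"slide": [-11,-2.8,0],"turn": [0,0,0]},{"slide": [-15,-3.8,0],"turn": [0,0,0]},{"slide": [-19,-4.8,0],"turn": [0,0,0]},{"slide": [-23,-5.8,0],"turn": [0,0,0]},{"slide": [-25.5,-6.4,0.1],"turn": [0,0,0]},{"slide": [-26.5,-6.6,0.2],"turn": [0,0,0]},{"slide": [-26.5,-6.6,0.2],"turn": [0,0,0]},{"slide": [-26.5,-6.6,0.2],"turn": [0,0,0]},{"slide": [-26.5,-6.6,0.2],"turn": [0,0,0]}]'

```text
time: 5.95
eef_pos: [0.4908, 0.0025, 0.2198]
tool_rot: [-0.001, 0.667, 0.745, 0.001]
wrist_force: [-0.7, 0.1, -0.3]
width: 0.0203
```

```bash
python3 - <<'E'
from h import *
w=cam('wrist'); save('w3.png',w['img'],1.25); np.savez('w3.npz',**w)
o=sensors.get_obs();print(o['time'],o['eef_pos'],o['tool_rot'],o['wrist_force'])
E
```

```text
6.0 [0.49081855 0.00237043 0.21981509] [-6.62760294e-04  6.66629932e-01  7.45388189e-01  7.36230924e-04] [-0.00497472 -0.0127667  -0.26319658]
```

View pics/w3.png

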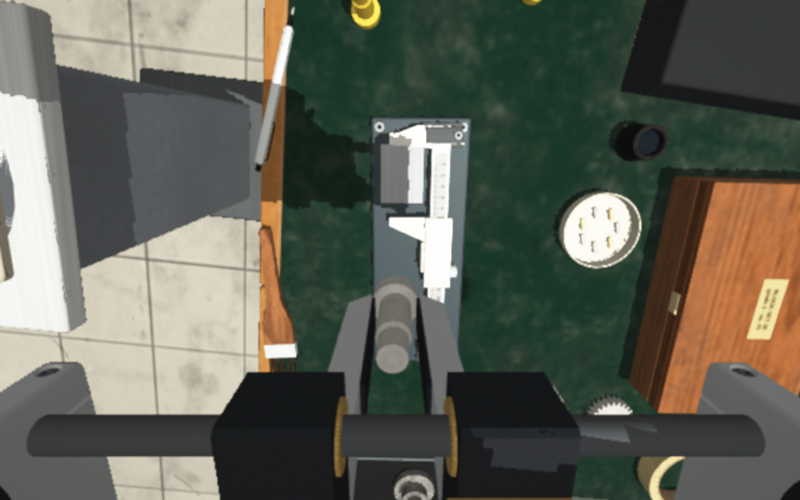

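The wrist view shows the rest at (381–425, 137–203), fixed jaw at v≈130, moving jaw's face at v≈218, and the slider body at (421–452, 218–288). The pin hangs straight in the fingers. Fitting the stand frame from corners.

```bash
python3 - <<'E'
from h import *
c=dict(np.load('w3.npz'))
px=[(381.5,137,.016),(381,203.5,.016),(424.5,204,.016),(372,118.5,.010),(470,118.5,.010)]
st=np.array([(-42,102),(-42,48),(-2,48),(-46,126),(46,126)])/1000
W=np.array([ray(c,u/1.25,v/1.25,z)[:2] for u,v,z in px])
a=W-W.mean(0); b=st-st.mean(0)
th=np.arctan2((b[:,0]*a[:,1]-b[:,1]*a[:,0]).sum(),(a*b).sum()); Rm=np.array([[np.cos(th),-np.sin(th)],[np.sin(th),np.cos(th)]])
t=W.mean(0)-Rm@st.mean(0); print('yaw',np.degrees(th),'orig',t,'res mm',((W-(st@Rm.T+t))*1000).round(1).tolist())
inv=lambda u,v,z:(Rm.T@(ray(c,u/1.25,v/1.25,z)[:2]-t)*1000).round(1)
print('jawface',inv(405,218,.025),'slider corners',inv(421,218,.028),inv(452,288,.028))
rest=Rm@[-.018,.083]+t; print('rest',rest)
np.savez('stand.npz',R=Rm,t=t,th=th)
for z in(.12,.046): print(go([*rest,z],th))
E
```

```text
yaw 7.328254966107153 orig [ 0.52131279 -0.01923427] res mm [[2.1, 6.5], [0.9, -0.2], [2.3, -1.1], [-1.3, -1.7], [-4.1, -3.5]]
jawface [-18.6  35.2] slider corners [-3.9 35.5] [ 26.6 -34.4]
rest [0.49287286 0.06079179]
(array([5.76, 0.85, 9.99]), array([ 0.   , -0.002, -0.016]))
(array([ 5.75,  0.85, 17.39]), array([ 0.   , -0.002, -0.016]))
```

```bash
python3 - <<'E'
from h import *
c=dict(np.load('w3.npz')); save('crop2.png',c['img'][85:240,285:385],5 if 0 else 3.8)
E
```

```text
(no output)
```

View pics/crop2.png

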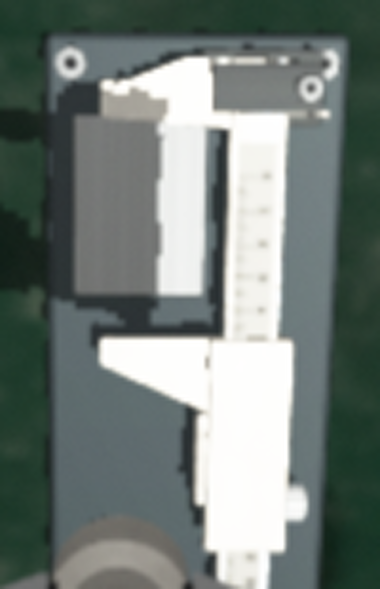

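```bash
python3 - <<'E'
from h import *
c=dict(np.load('w3.npz'))
px=[(74,114,.016),(74,297,.016),(203,297,.016),(50,40,.010),(347,38,.010)]
st=np.array([(-42,102),(-42,48),(-2,48),(-46,126),(46,126)])/1000
f=lambda u,v,z: ray(c,285+u/3.8-.5,85+v/3.8-.5,z)[:2]
W=np.array([f(*p) for p in px]); print(W.round(4).tolist())
a=W-W.mean(0); b=st-st.mean(0)
th=np.arctan2((b[:,0]*a[:,1]-b[:,1]*a[:,0]).sum(),(a*b).sum()); Rm=np.array([[np.cos(th),-np.sin(th)],[np.sin(th),np.cos(th)]])
t=W.mean(0)-Rm@st.mean(0); print('yaw',np.degrees(th),'orig',t,'res mm',((W-(st@Rm.T+t))*1000).round(1).tolist())
inv=lambda u,v,z:(Rm.T@(f(u,v,z)-t)*1000).round(1)
print('fixedface',inv(190,124,.025),'jawface',inv(150,338,.025),'slider corners',inv(208,340,.028),inv(293,552,.028))
rest=Rm@[-.018,.083]+t; print('rest',rest)
np.savez('stand.npz',R=Rm,t=t,th=th)
for z in(.12,.046): print(go([*rest,z],th))
E
```

```text
[[0.4679, 0.0776], [0.4735, 0.0229], [0.5135, 0.0274], [0.4584, 0.0979], [0.5465, 0.1084]]
yaw 7.634339208795874 orig [ 0.52096449 -0.02006801] res mm [[2.1, 2.2], [0.5, 1.0], [0.9, 0.2], [-0.2, -0.8], [-3.3, -2.5]]
fixedface [ -5.4 100.5] jawface [-18.   37.2] slider corners [-0.4 36.8] [ 26.9 -32.9]
rest [0.49209745 0.05980497]
(array([5.67, 0.76, 9.99]), array([ 0.   , -0.002, -0.022]))
(array([ 5.66,  0.76, 17.39]), array([ 0.   , -0.002, -0.022]))
```

Emit:
servo_tool --commands '[{"slide": [2.5,0.4,0],"turn": [0,0,0]},{"slide": [5,0.8,2],"turn": [0,0,0]},{"slide": [5.75,0.86,6],"turn": [0,0,0]},{"slide": [5.75,0.86,10],"turn": [0,0,0]},{"slide": [5.75,0.86,13],"turn": [0,0,0]},{"slide": [5.75,0.86,15],"turn": [0,0,0]},{"slide": [5.75,0.86,16],"turn": [0,0,0]},{"slide": [5.75,0.86,16],"turn": [0,0,0]},{"slide": [5.75,0.86,16],"turn": [0,0,0]},{"slide": [5.75,0.86,16],"turn": [0,0,0]}]'

```text
time: 7.0
eef_pos: [0.4938, 0.0591, 0.0611]
tool_rot: [0.0, 0.667, 0.745, 0.001]
wrist_force: [0.4, -0.5, -0.8]
width: 0.0202
```

```bash
python3 - <<'E'
from h import *
o=sensors.get_obs(); print(go([.493,.0605,.0440],np.radians(6.4),o),o['eef_pos'],o['wrist_force'])
E
```

```text
(array([ 0.15, -0.07,  1.71]), array([ 0.003, -0.001, -0.003])) [0.49383403 0.05910521 0.06112941] [ 0.35177783 -0.52861415 -0.82076764]
```

Emit:
servo_tool --commands '[{"slide": [0.1,0,0.5],"turn": [0,0,0]},{"slide": [0.1,0,1.0],"turn": [0,0,0]},{"slide": [0.1,0,1.4],"turn": [0,0,0]},{"slide": [0.1,0,1.6],"turn": [0,0,0]},{"slide": [0.1,0,1.7],"turn": [0,0,0]},{"slide": [0.1,0,1.7],"turn": [0,0,0]},{"slide": [0.1,0,1.7],"turn": [0,0,0]}]'

```text
time: 7.7
eef_pos: [0.4926, 0.0598, 0.0434]
tool_rot: [-0.001, 0.668, 0.745, 0.001]
wrist_force: [-1.8, 0.9, 5.7]
width: 0.0201
```

Contact on the rest (5.7 N). Releasing and going up.

Emit:
servo_tool --commands '[{"slide": [0,0,-0.03],"turn": [0,0,0]},{"slide": [0,0,-0.03],"turn": [0,0,0]},{"slide": [0,0,-0.03],"turn": [0,0,0]},{"slide": [0,0,-0.03],"turn": [0,0,0]},{"slide": [0,0,-0.03],"turn": [0,0,0]},{"slide": [0,0,-1],"turn": [0,0,0]},{"slide": [0,0,-4],"turn": [0,0,0]},{"slide": [0,0,-8],"turn": [0,0,0]},{"slide": [0,0,-12],"turn": [0,0,0]},{"slide": [0,0,-16],"turn": [0,0,0]},{"slide": [-3,0,-18],"turn": [0,0,0]},{"slide": [-6,0,-18],"turn": [0,0,0]},{"slide": [-8,0,-18],"turn": [0,0,0]},{"slide": [-8,0,-18],"turn": [0,0,0]},{"slide": [-8,0,-18],"turn": [0,0,0]}]' --hand 45

```text
time: 9.2
eef_pos: [0.5012, -0.0194, 0.2232]
tool_rot: [-0.001, 0.668, 0.744, 0.001]
wrist_force: [-0.2, 1.2, 0.2]
width: 0.0423
```

```bash
python3 - <<'E'
from h import *
w=cam('wrist'); np.savez('w4.npz',**w); save('w4.png',w['img'][40:320,240:440],2.1)
o=sensors.get_obs();print(o['time'],o['eef_pos'])
E
```

```text
9.25 [ 0.50116029 -0.01866872  0.22301421]
```

View pics/w4.png

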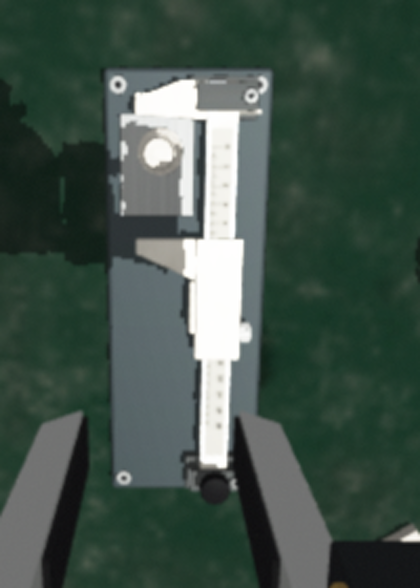

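The pin stands upright on the rest at (158,152) in the crop. The slider body spans (196–242, 240–359), with the jaw face at v≈239.

```bash
python3 - <<'E'
from h import *
c=dict(np.load('w4.npz')); f=lambda u,v,z: ray(c,240+u/2.1-.5,40+v/2.1-.5,z)[:2]
px=[(105,69,.010),(271,69,.010),(113,487,.010)]
W=np.array([f(*p) for p in px]); print(W.round(4).tolist(), np.degrees(np.arctan2(-(W[0]-W[2])[0],(W[0]-W[2])[1])), np.linalg.norm(W[0]-W[2]),np.linalg.norm(W[0]-W[1]))
s=[f(u,v,.028) for u,v in[(196,240),(242,240),(242,359),(196,359)]]; print('slider',np.round(s,4).tolist(),np.mean(s,0))
th=np.radians(6.3); yv=np.array([-np.sin(th),np.cos(th)]); xv=np.array([np.cos(th),np.sin(th)])
fc=(s[0]+s[1])/2; gp=fc-yv*.053; print('grip pt',gp,'len',np.linalg.norm(s[0]-s[3]),'wid',np.linalg.norm(s[0]-s[1]))
o=t=(W[0]+W[2])/2+.046*xv; print('orig',o,'gp in stand',xv@(gp-o),yv@(gp-o),'pin',f(158,152,.078),[v@(f(158,152,.078)-o) for v in(xv,yv)])
print(go([*gp,.06],th),go([*gp,.022],th))
E
```

```text
[[0.4575, 0.0992], [0.5459, 0.1089], [0.4839, -0.1485]] 6.0743172911851815 0.24918743605385396 0.0889112855413397
slider [[0.5161, 0.0162], [0.5411, 0.0189], [0.5508, -0.0488], [0.5245, -0.0517]] [ 0.53311801 -0.01631645]
grip pt [ 0.53437933 -0.03510663] len 0.06837814707871469 wid 0.02517540071260078
orig [ 0.51639587 -0.01960751] gp in stand 0.01617407036010042 -0.017378923116762975 pin [0.49060974 0.06037806] [np.float64(-0.016853242299132244), np.float64(0.08233215367154456)]
(array([-2.04,  3.12, 16.3 ]), array([-0.   , -0.002,  0.   ])) (array([-2.05,  3.12, 20.1 ]), array([-0.   , -0.002,  0.   ]))
```

```bash
python3 - <<'E'
from h import *
c=dict(np.load('w4.npz')); P=cloud(c)
for v in (278,300,318,332,345): print(v,[(round(u), int(P[int(40+v/2.1),int(240+u/2.1),2]*1000)) for u in range(180,264,4)])
E
```

```text
278 [(180, 10), (184, 10), (188, 9), (192, 9), (196, 22), (200, 28), (204, 27), (208, 29), (212, 27), (216, 28), (220, 27), (224, 27), (228, 27), (232, 28), (236, 27), (240, 27), (244, 8), (248, 10), (252, 11), (256, 9), (260, 10)]
300 [(180, 8), (184, 9), (188, 11), (192, 25), (196, 24), (200, 26), (204, 27), (208, 27), (212, 27), (216, 28), (220, 27), (224, 27), (228, 28), (232, 28), (236, 27), (240, 27), (244, 8), (248, 10), (252, 9), (256, 8), (260, 9)]
318 [(180, 9), (184, 11), (188, 7), (192, 27), (196, 26), (200, 28), (204, 28), (208, 28), (212, 26), (216, 27), (220, 27), (224, 28), (228, 26), (232, 27), (236, 27), (240, 27), (244, 10), (248, 9), (252, 9), (256, 9), (260, 9)]
332 [(180, 10), (184, 8), (188, 10), (192, 10), (196, 27), (200, 28), (204, 27), (208, 28), (212, 26), (216, 26), (220, 27), (224, 27), (228, 28), (232, 27), (236, 27), (240, 29), (244, 27), (248, 27), (252, 9), (256, 9), (260, 11)]
345 [(180, 9), (184, 10), (188, 10), (192, 9), (196, 28), (200, 29), (204, 27), (208, 27), (212, 29), (216, 27), (220, 27), (224, 29), (228, 28), (232, 28), (236, 28), (240, 10), (244, 9), (248, 8), (252, 9), (256, 8), (260, 8)]
```

Emit:
servo_tool --commands '[{"slide": [-0.5,1.5,3],"turn": [0,0,0]},{"slide": [-0.85,3.1,7],"turn": [0,0,0]},{"slide": [-0.85,3.1,11],"turn": [0,0,0]},{"slide": [-0.85,3.1,15],"turn": [0,0,0]},{"slide": [-0.85,3.1,17],"turn": [0,0,0]},{"slide": [-0.85,3.1,17.5],"turn": [0,0,0]},{"slide": [-0.85,3.1,17.5],"turn": [0,0,0]},{"slide": [-0.85,3.1,17.5],"turn": [0,0,0]}]' --hand 50

```text
time: 10.05
eef_pos: [0.5341, -0.0242, 0.049]
tool_rot: [0.0, 0.667, 0.745, 0.001]
wrist_force: [0.8, 0.4, -0.2]
width: 0.047
```

```bash
python3 - <<'E'
from h import *
o=sensors.get_obs(); print(go([.5331,-.0232,.0225],np.radians(6.3),o),o['eef_pos'],o['wrist_force'])
E
```

```text
(array([ 0.11, -0.1 ,  2.65]), array([ 0.002, -0.001, -0.   ])) [ 0.53413914 -0.02423686  0.049019  ] [ 0.77857423  0.40902535 -0.15692407]
```

Emit:
servo_tool --commands '[{"slide": [0.1,-0.1,1],"turn": [0,0,0]},{"slide": [0.1,-0.1,2],"turn": [0,0,0]},{"slide": [0.1,-0.1,2.6],"turn": [0,0,0]},{"slide": [0.1,-0.1,2.65],"turn": [0,0,0]},{"slide": [0.1,-0.1,2.65],"turn": [0,0,0]}]'

```text
time: 10.55
eef_pos: [0.5319, -0.024, 0.0212]
tool_rot: [-0.001, 0.668, 0.744, 0.0]
wrist_force: [-0.0, 0.6, -0.3]
width: 0.047
```

Emit:
servo_tool --commands '[{"slide": [0,0,0],"turn": [0,0,0]},{"slide": [0,0,0],"turn": [0,0,0]},{"slide": [0,0,0],"turn": [0,0,0]},{"slide": [0,0,0],"turn": [0,0,0]},{"slide": [0,0,0],"turn": [0,0,0]},{"slide": [0,0,0],"turn": [0,0,0]}]' --hand 0 --squeeze 15

```text
time: 11.15
eef_pos: [0.5341, -0.0238, 0.0218]
tool_rot: [0.001, 0.667, 0.745, 0.002]
wrist_force: [5.1, 1.9, -3.0]
width: 0.0248
```

Emit:
servo_tool --commands '[{"slide": [0.1,0.15,0],"turn": [0,0,0]},{"slide": [0.3,0.15,0],"turn": [0,0,0]},{"slide": [0.5,0.15,0],"turn": [0,0,0]},{"slide": [0.7,0.15,0],"turn": [0,0,0]},{"slide": [0.9,0.15,0],"turn": [0,0,0]},{"slide": [1.1,0.15,0],"turn": [0,0,0]},{"slide": [1.3,0.15,0],"turn": [0,0,0]},{"slide": [1.5,0.15,0],"turn": [0,0,0]},{"slide": [1.7,0.15,0],"turn": [0,0,0]},{"slide": [1.9,0.15,0],"turn": [0,0,0]},{"slide": [2.1,0.15,0],"turn": [0,0,0]},{"slide": [2.3,0.15,0],"turn": [0,0,0]},{"slide": [2.5,0.15,0],"turn": [0,0,0]},{"slide": [2.7,0.15,0],"turn": [0,0,0]},{"slide": [2.8,0.15,0],"turn": [0,0,0]},{"slide": [2.8,0.15,0],"turn": [0,0,0]}]'

```text
time: 12.75
eef_pos: [0.5311, 0.0045, 0.0217]
tool_rot: [-0.0, 0.667, 0.745, 0.001]
wrist_force: [5.3, 0.6, 4.8]
width: 0.0248
```

Emit:
servo_tool --commands '[{"slide": [0.1,0.1,0],"turn": [0,0,0]},{"slide": [0.2,0.1,0],"turn": [0,0,0]},{"slide": [0.3,0.1,0],"turn": [0,0,0]},{"slide": [0.4,0.1,0],"turn": [0,0,0]},{"slide": [0.5,0.1,0],"turn": [0,0,0]},{"slide": [0.6,0.1,0],"turn": [0,0,0]},{"slide": [0.7,0.1,0],"turn": [0,0,0]},{"slide": [0.8,0.1,0],"turn": [0,0,0]},{"slide": [0.9,0.1,0],"turn": [0,0,0]},{"slide": [0.9,0.1,0],"turn": [0,0,0]}]'

```text
time: 13.75
eef_pos: [0.5302, 0.013, 0.0217]
tool_rot: [-0.001, 0.668, 0.745, 0.0]
wrist_force: [3.1, -1.2, 6.7]
width: 0.0251
```

Emit:
servo_tool --commands '[{"slide": [0.1,0.05,-0.05],"turn": [0,0,0]},{"slide": [0.2,0.05,-0.05],"turn": [0,0,0]},{"slide": [0.2,0.05,-0.05],"turn": [0,0,0]}]'

```text
time: 14.05
eef_pos: [0.53, 0.0153, 0.0217]
tool_rot: [-0.001, 0.668, 0.745, 0.0]
wrist_force: [2.0, -1.0, 1.9]
width: 0.0246
```

Emit:
servo_tool --commands '[{"slide": [0.1,0,0],"turn": [0,0,0]},{"slide": [0.1,0,0],"turn": [0,0,0]}]'

```text
time: 14.25
eef_pos: [0.5299, 0.0164, 0.0218]
tool_rot: [-0.001, 0.667, 0.745, 0.0]
wrist_force: [1.4, -0.9, 1.7]
width: 0.0246
```

Emit:
servo_tool --commands '[{"slide": [0.1,0,0],"turn": [0,0,0]},{"slide": [0.1,0,0],"turn": [0,0,0]}]'

```text
time: 14.45
eef_pos: [0.5299, 0.0172, 0.0218]
tool_rot: [-0.001, 0.668, 0.745, 0.0]
wrist_force: [0.4, -1.7, 2.0]
width: 0.0248
```

Emit:
servo_tool --commands '[{"slide": [0.1,0,0],"turn": [0,0,0]},{"slide": [0.1,0,0],"turn": [0,0,0]}]'

```text
time: 14.65
eef_pos: [0.5298, 0.0174, 0.0218]
tool_rot: [-0.001, 0.668, 0.744, -0.0]
wrist_force: [0.5, -3.8, 1.1]
width: 0.0244
```

The jaw has stopped, and the force is rising. A little more, then hold.

Emit:
servo_tool --commands '[{"slide": [0.1,0,0],"turn": [0,0,0]},{"slide": [0.1,0,0],"turn": [0,0,0]}]'

```text
time: 14.85
eef_pos: [0.5298, 0.0177, 0.0218]
tool_rot: [-0.0, 0.668, 0.744, -0.0]
wrist_force: [0.4, -6.3, 0.1]
width: 0.0246
```

Emit:
servo_tool --commands '[{"slide": [0.1,0,0],"turn": [0,0,0]},{"slide": [0.1,0,0],"turn": [0,0,0]}]'

```text
time: 15.05
eef_pos: [0.5298, 0.0178, 0.0218]
tool_rot: [0.0, 0.668, 0.744, -0.001]
wrist_force: [0.1, -6.7, 0.7]
width: 0.025
```

Emit:
servo_tool --commands '[{"slide": [0.1,0,0],"turn": [0,0,0]},{"slide": [0.1,0,0],"turn": [0,0,0]}]'

```text
time: 15.25
eef_pos: [0.5298, 0.018, 0.0218]
tool_rot: [0.001, 0.668, 0.744, -0.001]
wrist_force: [-0.2, -8.9, -1.0]
width: 0.0248
```

Emit:
servo_tool --commands '[{"slide": [0,0,0],"turn": [0,0,0]},{"slide": [0,0,0],"turn": [0,0,0]},{"slide": [0,0,0],"turn": [0,0,0]},{"slide": [0,0,0],"turn": [0,0,0]},{"slide": [0,0,0],"turn": [0,0,0]},{"slide": [0,0,0],"turn": [0,0,0]}]'

```text
time: 15.85
eef_pos: [0.5298, 0.018, 0.0218]
tool_rot: [0.001, 0.668, 0.744, -0.001]
wrist_force: [0.2, -9.0, -0.4]
width: 0.025
```

```bash
python3 - <<'E'
from h import *
w=cam('wrist'); s=cam('scene'); f=lambda x,k:cv2.resize(x,k,interpolation=cv2.INTER_CUBIC)
np.savez('w5.npz',**w)
save('w5.png',np.hstack([f(w['img'][:260,200:440],(480,520)),f(s['img'][190:260,260:400],(320,160)).repeat(1,0) if 0 else cv2.copyMakeBorder(f(s['img'][190:260,260:400],(320,160)),0,360,0,0,cv2.BORDER_CONSTANT)]))
E
```

```text
(no output)
```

View pics/w5.png

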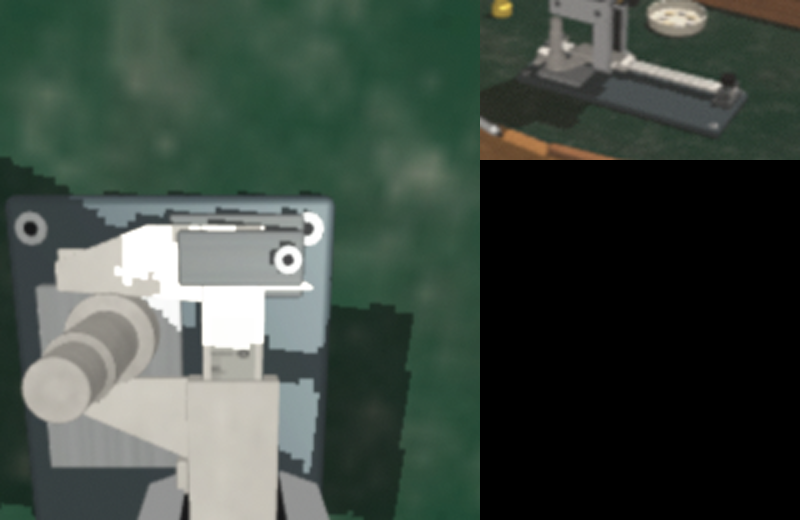

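The foot is nipped between both jaws and the pin is upright. Opening the jaw again.

Emit:
servo_tool --commands '[{"slide": [-0.2,0,0],"turn": [0,0,0]},{"slide": [-0.4,0,0],"turn": [0,0,0]},{"slide": [-0.5,0,0],"turn": [0,0,0]},{"slide": [-0.6,0,0],"turn": [0,0,0]},{"slide": [-0.8,0,0],"turn": [0,0,0]},{"slide": [-1.1,0,0],"turn": [0,0,0]},{"slide": [-1.4,0,0],"turn": [0,0,0]},{"slide": [-1.7,0,0],"turn": [0,0,0]},{"slide": [-2,0,0],"turn": [0,0,0]},{"slide": [-2.3,0,0],"turn": [0,0,0]},{"slide": [-2.6,0,0],"turn": [0,0,0]},{"slide": [-2.9,0,0],"turn": [0,0,0]},{"slide": [-3.2,0,0],"turn": [0,0,0]},{"slide": [-3.5,0,0],"turn": [0,0,0]},{"slide": [-3.8,0,0],"turn": [0,0,0]},{"slide": [-4.0,0,0],"turn": [0,0,0]},{"slide": [-4.0,0,0],"turn": [0,0,0]}]'

```text
time: 17.65
eef_pos: [0.5338, -0.0194, 0.0218]
tool_rot: [-0.001, 0.668, 0.744, -0.0]
wrist_force: [-4.6, -0.9, -0.0]
width: 0.0248
```

Emit:
servo_tool --commands '[{"slide": [0,0,0],"turn": [0,0,0]},{"slide": [0,0,0],"turn": [0,0,0]},{"slide": [0,0,0],"turn": [0,0,0]},{"slide": [0,0,0],"turn": [0,0,0]},{"slide": [0,0,-3],"turn": [0,0,0]},{"slide": [0,0,-7],"turn": [0,0,0]},{"slide": [0,-1,-11],"turn": [0,0,0]},{"slide": [0,-2,-15],"turn": [0,0,0]},{"slide": [0,-3,-19],"turn": [0,0,0]},{"slide": [0,-3,-20],"turn": [0,0,0]},{"slide": [0,-3,-20],"turn": [0,0,0]},{"slide": [0,-3,-20],"turn": [0,0,0]}]' --hand 50

```text
time: 18.85
eef_pos: [0.5045, -0.0217, 0.2211]
tool_rot: [-0.001, 0.667, 0.745, 0.0]
wrist_force: [0.3, 0.1, -0.1]
width: 0.0468
```

```bash
python3 - <<'E'
from h import *
w=cam('wrist'); np.savez('w6.npz',**w); save('w6.png',w['img'][40:320,240:440],2.1)
P=cloud(w); d=P[60:200,240:420].reshape(-1,3); t=d[(d[:,2]>.072)&(d[:,2]<.084)&(abs(d[:,0]-.49)<.04)&(abs(d[:,1]-.065)<.04)]
print(len(t),t.mean(0),t.min(0),t.max(0))
o=sensors.get_obs();print(o['time'],o['eef_pos'],go([t[:,0].mean(),t[:,1].mean(),.12],np.radians(6.3),o))
E
```

```text
153 [0.49068229 0.06626    0.0780668 ] [0.48441956 0.06014632 0.07643892] [0.49700545 0.07231049 0.08073694]
18.9 [ 0.50415436 -0.02175767  0.22054573] (array([ 8.88, -0.36, 10.07]), array([-0.002, -0.002, -0.   ]))
```

View pics/w6.png

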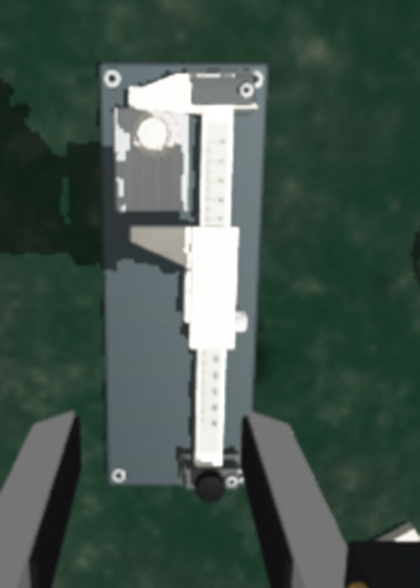

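The pin stands at crop (153,132), near the fixed jaw, and the jaw is well open. Picking the pin up again.

Emit:
servo_tool --commands '[{"slide": [4,-0.2,0],"turn": [0,0,0]},{"slide": [8,-0.3,1],"turn": [0,0,0]},{"slide": [8.8,-0.35,4],"turn": [0,0,0]},{"slide": [8.8,-0.35,8],"turn": [0,0,0]},{"slide": [8.8,-0.35,10],"turn": [0,0,0]},{"slide": [8.8,-0.35,10],"turn": [0,0,0]},{"slide": [8.8,-0.35,10],"turn": [0,0,0]}]'

```text
time: 19.6
eef_pos: [0.4912, 0.0647, 0.1212]
tool_rot: [-0.001, 0.668, 0.744, -0.001]
wrist_force: [-0.0, -0.3, 0.6]
width: 0.0471
```

```bash
python3 - <<'E'
from h import *
o=sensors.get_obs(); print(go([.491,.0655,.044],np.radians(6.4),o),o['eef_pos'])
E
```

```text
(array([ 0.08, -0.  ,  7.72]), array([-0.002, -0.001, -0.003])) [0.4912437  0.06471676 0.12118702]
```

Emit:
servo_tool --commands '[{"slide": [0.05,0,2.5],"turn": [0,0,0]},{"slide": [0.05,0,5],"turn": [0,0,0]},{"slide": [0.05,0,7],"turn": [0,0,0]},{"slide": [0.05,0,7.7],"turn": [0,0,0]},{"slide": [0.05,0,7.7],"turn": [0,0,0]},{"slide": [0.05,0,7.7],"turn": [0,0,0]}]'

```text
time: 20.2
eef_pos: [0.4926, 0.0657, 0.0461]
tool_rot: [0.0, 0.668, 0.744, 0.001]
wrist_force: [-0.0, -0.6, 0.8]
width: 0.0471
```

Emit:
servo_tool --commands '[{"slide": [0,0,0],"turn": [0,0,0]},{"slide": [0,0,0],"turn": [0,0,0]},{"slide": [0,0,0],"turn": [0,0,0]},{"slide": [0,0,0],"turn": [0,0,0]},{"slide": [0,0,0],"turn": [0,0,0]},{"slide": [0,0,0],"turn": [0,0,0]}]' --hand 0 --squeeze 12

```text
time: 20.8
eef_pos: [0.492, 0.0658, 0.0454]
tool_rot: [-0.0, 0.668, 0.745, 0.001]
wrist_force: [1.3, -0.5, 4.8]
width: 0.0195
```

Emit:
servo_tool --commands '[{"slide": [0,0,-2],"turn": [0,0,0]},{"slide": [0,0,-6],"turn": [0,0,0]},{"slide": [0,0,-10],"turn": [0,0,0]},{"slide": [0,0,-14],"turn": [0,0,0]},{"slide": [0,0,-17],"turn": [0,0,0]},{"slide": [0,0,-17.5],"turn": [0,0,0]},{"slide": [0,0,-17.5],"turn": [0,0,0]}]'

```text
time: 21.5
eef_pos: [0.4916, 0.0657, 0.2203]
tool_rot: [-0.0, 0.667, 0.745, 0.001]
wrist_force: [0.5, 0.6, -0.5]
width: 0.0195
```

```bash
python3 - <<'E'
from h import *
o=sensors.get_obs(); print(go([.478,-.33,.22],np.radians(6.25),o),o['eef_pos'],o['width'],o['time'])
E
```

```text
(array([-39.19,  -5.67,  -0.05]), array([ 0.001, -0.002,  0.   ])) [0.49161986 0.06574091 0.22031396] 0.019520476709249435 21.5
```

Emit:
servo_tool --commands '[{"slide": [-2.5,-0.4,0],"turn": [0,0,0]},{"slide": [-6,-0.9,0],"turn": [0,0,0]},{"slide": [-10,-1.5,0],"turn": [0,0,0]},{"slide": [-14,-2,0],"turn": [0,0,0]},{"slide": [-18,-2.6,0],"turn": [0,0,0]},{"slide": [-22,-3.2,0],"turn": [0,0,0]},{"slide": [-26,-3.8,0],"turn": [0,0,0]},{"slide": [-30,-4.4,0],"turn": [0,0,0]},{"slide": [-34,-5,2],"turn": [0,0,0]},{"slide": [-37,-5.4,4],"turn": [0,0,0]},{"slide": [-39.2,-5.7,7],"turn": [0,0,0]},{"slide": [-39.2,-5.7,10],"turn": [0,0,0]},{"slide": [-39.2,-5.7,13],"turn": [0,0,0]},{"slide": [-39.2,-5.7,15],"turn": [0,0,0]},{"slide": [-39.2,-5.7,16],"turn": [0,0,0]},{"slide": [-39.2,-5.7,16],"turn": [0,0,0]},{"slide": [-39.2,-5.7,16],"turn": [0,0,0]}]'

```text
time: 23.2
eef_pos: [0.4774, -0.3303, 0.0594]
tool_rot: [-0.001, 0.668, 0.745, 0.0]
wrist_force: [0.4, 0.8, -0.5]
width: 0.0195
```

```bash
python3 - <<'E'
from h import *
o=sensors.get_obs(); print(go([.478,-.33,.0344],np.radians(6.25),o),o['eef_pos'],o['width'],o['wrist_force'])
w=cam('wrist'); save('w7.png',w['img'],1)
E
```

```text
(array([0.02, 0.06, 2.5 ]), array([-0.   , -0.001, -0.   ])) [ 0.47741805 -0.33025236  0.05936745] 0.01947577963640004 [ 0.38532434  0.78677927 -0.46051606]
```

View pics/w7.png

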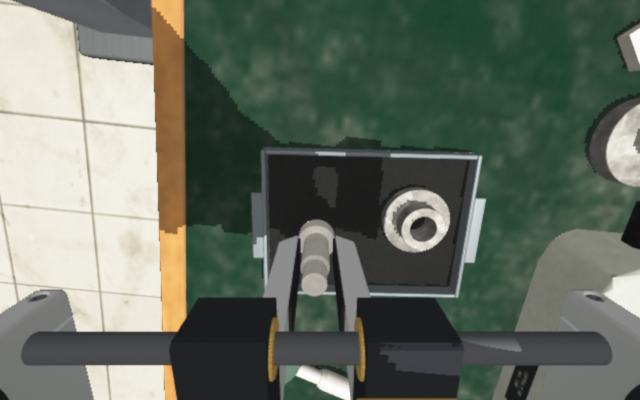

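The pin's foot, at (317,228), hangs inside the free half of the tray (265–470, 150–295), clear of the flanged part (417,220). Lowering gently.

Emit:
servo_tool --commands '[{"slide": [0,0,0.8],"turn": [0,0,0]},{"slide": [0,0,1.5],"turn": [0,0,0]},{"slide": [0,0,2.1],"turn": [0,0,0]},{"slide": [0,0,2.4],"turn": [0,0,0]},{"slide": [0,0,2.5],"turn": [0,0,0]},{"slide": [0,0,2.5],"turn": [0,0,0]},{"slide": [0,0,2.5],"turn": [0,0,0]}]'

```text
time: 23.95
eef_pos: [0.4777, -0.3303, 0.0346]
tool_rot: [-0.0, 0.668, 0.745, 0.001]
wrist_force: [0.7, -1.0, -0.5]
width: 0.0192
```

Emit:
servo_tool --commands '[{"slide": [0,0,0.1],"turn": [0,0,0]},{"slide": [0,0,0.1],"turn": [0,0,0]},{"slide": [0,0,0.1],"turn": [0,0,0]}]'

```text
time: 24.25
eef_pos: [0.4779, -0.3304, 0.0344]
tool_rot: [0.0, 0.668, 0.745, 0.001]
wrist_force: [-0.8, 0.2, 6.4]
width: 0.0198
```

Contact (6.4 N). Releasing, then going up.

Emit:
servo_tool --commands '[{"slide": [0,0,-0.05],"turn": [0,0,0]},{"slide": [0,0,-0.05],"turn": [0,0,0]},{"slide": [0,0,-0.05],"turn": [0,0,0]},{"slide": [0,0,-0.05],"turn": [0,0,0]},{"slide": [0,0,-0.05],"turn": [0,0,0]},{"slide": [0,0,-1],"turn": [0,0,0]},{"slide": [0,0,-4],"turn": [0,0,0]},{"slide": [0,0,-8],"turn": [0,0,0]},{"slide": [0,0,-12],"turn": [0,0,0]},{"slide": [0,0,-16],"turn": [0,0,0]},{"slide": [-2,0,-17],"turn": [0,0,0]},{"slide": [-2,0,-17],"turn": [0,0,0]},{"slide": [-2,0,-17],"turn": [0,0,0]}]' --hand 45

```text
time: 25.55
eef_pos: [0.4792, -0.3496, 0.2032]
tool_rot: [-0.001, 0.668, 0.744, 0.001]
wrist_force: [-0.1, 0.7, -0.4]
width: 0.0422
```

```bash
python3 - <<'E'
from h import *
w=cam('wrist'); P=cloud(w); d=P.reshape(-1,3)
b=(abs(d[:,0]-.478)<.035)&(abs(d[:,1]+.33)<.035)
for lo,hi in((.060,.075),(.012,.02)):
    t=d[b&(d[:,2]>lo)&(d[:,2]<hi)]; print(len(t),t.mean(0).round(4),t[:,:2].ptp(0) if hasattr(t,'ptp') else np.ptp(t[:,:2],0))
o=sensors.get_obs(); print(o['time'],go([.5875,.301,.22],np.radians(6.25),o))
E
```

```text
147 [ 0.4765 -0.3292  0.0667] [0.01215473 0.01274875]
144 [ 0.4755 -0.3258  0.0175] [0.04580739 0.04736629]
25.6 (array([63.43, 17.85, -1.55]), array([-0.001, -0.004, -0.   ]))
```

The pin stands in the tray: its top is a flat 12 mm disk at z = 0.067, i.e. the floor plus 62 mm. Now the counter, with the fingers shut.

Emit:
servo_tool --commands '[{"slide": [2,0.5,0],"turn": [0,0,0]},{"slide": [5.5,1.5,0],"turn": [0,0,0]},{"slide": [9.5,2.6,0],"turn": [0,0,0]},{"slide": [13.5,3.8,0],"turn": [0,0,0]},{"slide": [17.5,4.9,0],"turn": [0,0,0]},{"slide": [21.5,6,0],"turn": [0,0,0]},{"slide": [25.5,7.2,0],"turn": [0,0,0]},{"slide": [29.5,8.3,0],"turn": [0,0,0]},{"slide": [33.5,9.4,0],"turn": [0,0,0]},{"slide": [37.5,10.5,0],"turn": [0,0,0]},{"slide": [41.5,11.7,0],"turn": [0,0,0]},{"slide": [45.5,12.8,0],"turn": [0,0,0]},{"slide": [49.5,14,0],"turn": [0,0,0]},{"slide": [53.5,15.1,0],"turn": [0,0,0]},{"slide": [57.5,16.3,0],"turn": [0,0,0]},{"slide": [60.5,17.1,0],"turn": [0,0,0]},{"slide": [62,17.8,0],"turn": [0,0,0]},{"slide": [62,17.8,0],"turn": [0,0,0]},{"slide": [62,17.8,0],"turn": [0,0,0]}]' --hand 0

```text
time: 27.5
eef_pos: [0.588, 0.2845, 0.2029]
tool_rot: [-0.001, 0.668, 0.745, -0.001]
wrist_force: [0.4, -0.5, 0.0]
width: 0.0006
```

```bash
python3 - <<'E'
from h import *
w=cam('wrist'); P=cloud(w); d=P.reshape(-1,3)
t=d[(abs(d[:,0]-.588)<.03)&(abs(d[:,1]-.302)<.03)&(d[:,2]>.063)&(d[:,2]<.075)]
m=(t.min(0)+t.max(0))/2; print(len(t),t.mean(0).round(4),m.round(4),np.ptp(t,0).round(4))
o=sensors.get_obs(); print(o['time'],o['eef_pos'],o['width'],go([t[:,0].mean(),t[:,1].mean(),.085],np.radians(6.25),o))
E
```

```text
371 [0.5898 0.304  0.0679] [0.59   0.3036 0.0675] [0.0207 0.0214 0.0051]
27.55 [0.58839304 0.28358723 0.20342351] 0.0005309727266241453 (array([ 2.02,  0.38, 11.84]), array([-0.002,  0.001, -0.002]))
```

Emit:
servo_tool --commands '[{"slide": [1.9,0.35,3],"turn": [0,0,0]},{"slide": [1.9,0.35,7],"turn": [0,0,0]},{"slide": [1.9,0.35,10],"turn": [0,0,0]},{"slide": [1.9,0.35,11.5],"turn": [0,0,0]},{"slide": [1.9,0.35,11.8],"turn": [0,0,0]},{"slide": [1.9,0.35,11.8],"turn": [0,0,0]}]'

```text
time: 28.15
eef_pos: [0.5913, 0.304, 0.0871]
tool_rot: [-0.0, 0.668, 0.744, 0.001]
wrist_force: [-0.8, -0.3, 0.2]
width: 0.0004
```

Emit:
servo_tool --commands '[{"slide": [0,0,0.4],"turn": [0,0,0]},{"slide": [0,0,0.8],"turn": [0,0,0]},{"slide": [0,0,1.1],"turn": [0,0,0]},{"slide": [0,0,1.4],"turn": [0,0,0]},{"slide": [0,0,1.6],"turn": [0,0,0]},{"slide": [0,0,1.6],"turn": [0,0,0]}]'

```text
time: 28.75
eef_pos: [0.5911, 0.3052, 0.0707]
tool_rot: [-0.0, 0.668, 0.745, 0.001]
wrist_force: [-1.0, -0.3, 3.8]
width: 0.0003
```

Emit:
servo_tool --commands '[{"slide": [0,0,0.2],"turn": [0,0,0]},{"slide": [0,0,0.3],"turn": [0,0,0]},{"slide": [0,0,0.4],"turn": [0,0,0]},{"slide": [0,0,0.4],"turn": [0,0,0]}]'

```text
time: 29.15
eef_pos: [0.5912, 0.3052, 0.0691]
tool_rot: [-0.0, 0.668, 0.745, 0.001]
wrist_force: [-3.7, -1.3, 18.3]
width: 0.0004
```

On the stop (18 N, well above the spring's 5 N). Retracting.

Emit:
servo_tool --commands '[{"slide": [0,0,0],"turn": [0,0,0]},{"slide": [0,0,-1],"turn": [0,0,0]},{"slide": [0,0,-3],"turn": [0,0,0]},{"slide": [0,0,-7],"turn": [0,0,0]},{"slide": [0,0,-11],"turn": [0,0,0]},{"slide": [-2,0,-14],"turn": [0,0,0]},{"slide": [-2,0,-14],"turn": [0,0,0]},{"slide": [-2,0,-14],"turn": [0,0,0]}]'

```text
time: 29.95
eef_pos: [0.5928, 0.2845, 0.2065]
tool_rot: [-0.001, 0.668, 0.744, 0.001]
wrist_force: [-0.3, -0.1, -0.5]
width: 0.0005
```

```bash
python3 - <<'E'
from h import *
w=cam('wrist'); d=cloud(w).reshape(-1,3)
t=d[(abs(d[:,0]-.59)<.014)&(abs(d[:,1]-.304)<.014)&(d[:,2]>.045)&(d[:,2]<.08)]
print('plunger top',np.percentile(t[:,2],[60,80,95]).round(4))
c=cam('top'); d=cloud(c).reshape(-1,3); t=d[(abs(d[:,0]-.477)<.02)&(abs(d[:,1]+.329)<.02)&(d[:,2]>.055)&(d[:,2]<.08)]; print('pin top',len(t),t.mean(0).round(4))
save('end.png',c['img'],1.25); print(sensors.get_obs()['time'])
E
```

```text
plunger top [0.0679 0.0684 0.0691]
pin top 33 [ 0.4768 -0.3281  0.0666]
30.05
```

View pics/end.png

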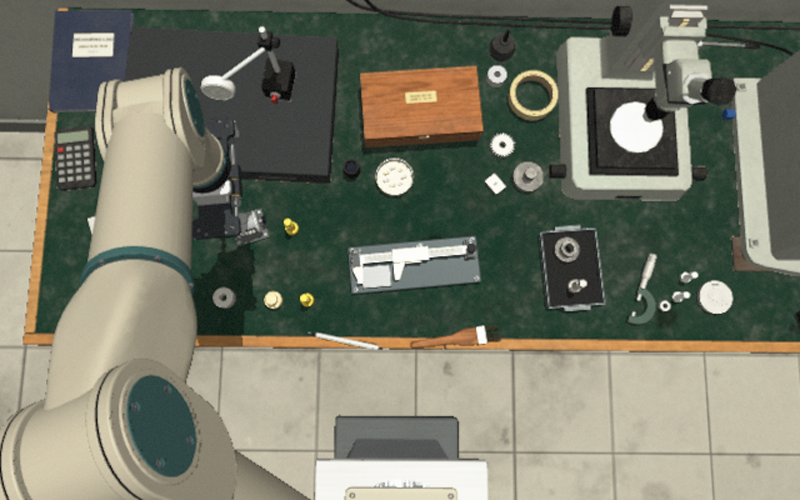

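The final view shows the pin standing in the tray at (577,287), the jaw open at (400,268), and the bush and brass part where they were at (223,297) and (273,299). The plunger top measures 68 mm, so it is up again.

```bash
python3 -c "
from plant import ticket
print(ticket.hand_in())"
```

```text
the job is handed in; nothing more can be done
None
```

I carried out every step and handed the job in at about 30 s of the 64 s allowed. The hand-in gives no verdict.

**What I did**
- **Measuring:** I stood the pin on the rest and slid the jaw shut on its foot. I held it for about 0.6 s at about 9 N measured at the wrist, which includes roughly 1 N of slider friction.
- **Placing:** I slid the jaw back about 37 mm with the pin still standing, then stood the pin in the free half of the tray.
- **Counter:** I pressed the plunger to its stop, where the wrist read 18 N against the spring's 5 N, and let it spring back.

**Last checks**
- **Pin:** its flat top is at z ≈ 0.067 m, which is the tray floor plus 62 mm, so it is standing upright.
- **Plunger:** its top is back at 68 mm.
- **Jaw and other parts:** in the last picture the jaw is open, and the flanged part, bush and brass part look to be where they started. I checked those by eye only.

**Disagreements:** the top and wrist cameras differed by 3–5 mm on the pin and stand positions. I went by the wrist camera for the pin and caliper, and the forces confirmed contact when I set the pin down and shut the jaw. No check failed.

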